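# Unpin the drying box and stack its lacquered cup

## Task

The finished red cup is shut in the lacquer drying box. Draw the locking pin out of its slanting hole and park it in the open notch beside the hole, hanging by its collar; then slide the lid fully open, lift the red cup out and nest it upright inside the red cup standing on the bench, not the black one. Do not let the cup drop from a height or tip it over, and leave the black cup, the jar, the spatula and the standing red cup where they are.

Things in the scene. Friction and masses are not known exactly. Their poses are not given: they have to be found in the camera images.
- box: Open-topped wooden drying box fixed to the bench, 170 x 170 mm outside, 80 mm high, walls 8 mm, inner floor 8 mm above the bench. Origin: centre of its underside. Its -x side (front, with the sloping plate) looks roughly to the robot's right, its y roughly at the robot. Covered by the sliding lid.
- dock: Dark steel plate 12 mm thick fixed to the box's front, its face sloping up and forwards. Origin: on the upper face at the bore's centre (13 mm hole); in the box frame at (-122, 0, 58) mm. z = outward normal = bore axis, 35 deg from vertical, leaning to the box's -x; y = box y; x = up the slope. The plate spans x -20..45, y -31..85 mm.
- notch (a point): Parking point of the side notch, on the plate's upper face 66 mm from the bore along the dock's y. The notch is a slot 14 mm wide right through the plate, along y, centred on dock x = 0, open at the plate's y = 85 mm edge and closed at y = 53 mm. Parked, the pin is parallel to the bore, its shank through the slot and its collar's underside on the plate.
- pin: Loose pin, 60 g; steel shank 10 mm dia, z -45..0; brass collar 24 mm dia, z 0..5; red grip 16 mm dia, z 5..35 mm. Origin: on the axis at the collar's underside; z from shank to grip. At the start it is in the bore, collar on the lid's brass tongue 6 mm above the plate, and locks the lid. The tall lid handle leans over it: take and draw it with the tool tilted along its axis.
- lid (a joint): Position of the sliding lid: 0 = shut, 0.15 m = fully open; it slides in the box's -y direction, with about 2 N of friction. Lid 170 x 170 x 8 mm lying on the box rim (top 88 mm above the bench). It carries a brass tongue 32 mm wide and 6 mm thick that lies on the sloping plate around the bore.
- lid_grip (a point): Middle of the top bar of the lid's tall dark handle: round bar 10 mm in diameter, 80 mm long along the box's y, 168 mm above the bench; moves with the lid. Lid shut: at (-117, 0, 168) mm in the box frame. Two 10 mm legs slope from the bar's ends (y = +-40 mm) down to the lid, 45 mm nearer the box's middle.
- cup: Loose red lacquered footed cup inside the box, on its floor. All three cups are alike: foot 29 mm dia, 22 mm high; bowl widening from 36 mm dia at height 22 mm to 61 mm at 52 mm; rim 62 mm dia at height 66 mm; wall 3.5 mm; inner floor 27 mm above the underside, so a nested cup stands 27 mm higher. Origin: centre of the foot's underside, z up. About 90 g.
- cup_red: Loose red lacquered cup of the same shape standing on the bench: the one to nest into. Origin: centre of the foot's underside.
- cup_black: Loose black lacquered cup of the same shape standing on the bench: to be left alone. Origin: centre of the foot's underside.
- jar: Amber glass jar, 56 mm in diameter, 75 mm high, white cap: to be left alone. Origin: centre of its underside.
- spatula: Wooden spatula, 200 mm long, lying flat: to be left alone. Origin: centre of its underside; x along it.
There are look-alikes about, which are no part of the job. What is shaped like the cup_red but green or purple is not meant.

How it is judged:
On the way, in this order (a step that is already met when the one before it is completed fails the run):
1. the pin is drawn right out of the bore (z of pin in the frame of dock above 0.046 m), for 0.1 s.
2. the pin hangs in the side notch, collar on the plate, let go (x of pin in the frame of dock between -0.005 and 0.005 m and y of pin in the frame of dock between 0.055 and 0.081 m and z of pin in the frame of dock between -0.004 and 0.004 m and angle between the z axis of pin and the z axis of dock, either way round below 0.2 rad and contact force between the fingers and pin below 0.05 N and linear speed of pin below 0.03 m/s), for 0.2 s.
3. the lid is slid open, the pin still parked (value of joint lid above 0.135 m and x of pin in the frame of dock between -0.005 and 0.005 m and y of pin in the frame of dock between 0.055 and 0.081 m and z of pin in the frame of dock between -0.004 and 0.004 m and angle between the z axis of pin and the z axis of dock, either way round below 0.2 rad), for 0.2 s.
4. the cup is lifted clear of the box (height (world z) of cup above 0.085 m), for 0.1 s.
At the end, for the whole second after the job is handed in: Pin hangs in the notch (collar within 4 mm of the plate, axis within 5 mm of the notch centre line, 0.2 rad of the plate normal, 55-81 mm beside the bore); lid at least 135 mm open; the cup nested in the standing red cup (23-31 mm above it, centred within 5 mm, upright within 0.12 rad); all at rest (all of step 3 and horizontal distance between cup and cup_red below 0.005 m and z of cup in the frame of cup_red between 0.023 and 0.031 m and angle between each of cup, cup_red's own z axis and vertical below 0.12 rad and linear speed of each of pin, cup, cup_red below 0.02 m/s); the robot touches nothing.
It fails at once if the cup is let go with its foot more than 60 mm above the bench (height (world z) of cup above 0.06 m and contact force between the fingers and cup below 0.02 N).
It fails at once if the cup is tipped over (beyond 0.7 rad) (angle between cup's own z axis and vertical above 0.7 rad).
It fails at once if the standing red cup is shifted more than 20 mm (distance of cup_red from where it was at the start of the episode above 0.02 m).
It fails at once if the black cup, the jar or the spatula is moved more than 20 mm (distance of any of cup_black, jar, spatula from where it was at the start of the episode above 0.02 m).
It also fails if it takes over 59 s, if anything falls off the work surface, if the arm or the gripper's body presses on something with over 40 N, if the wrist force passes 120 N, or if a joint passes its speed limit or range.

## Robot

A 7-joint arm with a two-finger parallel gripper is mounted at the origin on the work surface. World frame = base frame: x ahead of the robot, y to its left, z up, the work surface at z = 0. Lengths are in m, angles in rad, forces in N, time in s.
With the tool pointing down it reaches from about 0.425 to 0.825 m from the base axis. Payload 3.6 kg.
Tool frame: the origin (TCP) lies where the fingers leave the gripper's body, on its centre line; the fingertips stand 73 mm ahead of it and the grasp point (between the pads) lies 54 mm ahead of it; z points along the fingers, y is the line along which they close (so a half turn about z gives the same grasp; the last joint's range is limited). The gripper opens to 85 mm and grips with 20 to 120 N. Pads are 22 mm wide; open, the fingers measure 114 mm over their backs; the gripper's body (76 mm by 85 mm) begins 54 mm behind the grasp point. The pads swing forward as they close: fully open they stand 13 mm farther back than shut.
Start: joints at [1.077, 0.615, -0.013, 1.423, 0.008, 1.103, -0.04], TCP at [0.293, -0.58, 0.304] pointing down, gripper open.
Joint ranges: [-3.12, 3.12], [-0.3, 2.06], [-1.34, 1.32], [0.26, 2.42], [-1.36, 4.5], [0.01, 1.98], [-2.84, 2.84]. Speed limits (rad/s): [2.79, 2.79, 3.14, 3.14, 3.14, 3.14, 3.14].

## Interface

Orientations are given as a unit quaternion [x, y, z, w].
In Python, from station import arm, snapshot, camera_info, ticket gives the robot as it stands. Calls block until the motion is done:
- arm.movep(position, orientation): joint-space move of the TCP to a pose.
- arm.line_to(position, velocity=0.15, ori=None): straight line of the TCP; ori=None keeps the orientation; velocity is the mean speed in m/s.
- arm.move_j(angles): joint-space move.
- arm.move_gripper(opening, effort=None): opening from 0.0 (shut) to 1.0 (fully open); effort is the grip in N (None keeps the last); returns when the fingers have stopped.
- arm.pause(seconds).
- arm.ik(position, orientation): joint angles nearest the present ones, or None.
- snapshot(name): name is "side" or "top" or "wrist"; returns the picture (400x640x3 uint8, blue, green, red); there is no depth.
- camera_info(name): a dict with "fx", "fy", "cx", "cy" (pixels), "R" (3x3) and "t" (3): a world point X has camera coordinates R X + t; the wrist camera has in their place "T_tool_cam" (4x4, takes a point from camera to tool coordinates, whose origin is the TCP and whose axes are the flange's). Camera axes: x right, y down, z forward; pixel columns grow to the right and rows downward; lengths in m; the calibration is good to about 2 mm. A picture is of the moment at which its call begins: read the wrist's pose just before it. camera_info takes no time and is no camera call.
A pose or a line that the arm cannot do raises arm.MotionError and nothing moves.
- ticket.finish_job(): hands the job in; it is judged then, once.
Readings, each from a call of its own:
- arm.read_time(): time.
- arm.read_joint_positions(): joint angles.
- arm.read_dq(): joint speeds.
- arm.read_effort(): joint torques, N m.
- arm.read_tool_pos(): TCP position.
- arm.read_eef_rot(): TCP orientation.
- arm.read_ft_force(): force on the tool from outside, world axes, zero at the start.
- arm.read_wrist_torque(): the same for the moment, N m.
- arm.read_opening(): opening from 0.0 (shut) to 1.0 (fully open).
- arm.read_finger_force(): force on a finger pad.
Only numpy, scipy, OpenCV 4.12 (cv2) and the standard library are available. Lean on these libraries where they do the work, as an engineer would, in place of code of your own. Each camera call takes 0.05 s, during which the arm holds its last target. There are 200 camera calls.

## Working session

There is one attempt and no reset: what is moved stays moved. The work goes in short steps, each a Python script; the robot and the scene stay as the last script left them, time stands still between calls to the robot, and variables do not carry over. Pictures are saved under pics/ and viewed, at most 10 in all, crops included, and the job is handed in when it is done.

```bash
ls; mkdir -p pics; python3 - <<'E'
from station import arm, snapshot, camera_info
import cv2
for n in ["side","top","wrist"]:
    cv2.imwrite(f"pics/{n}0.png",snapshot(n)); c=camera_info(n); print(n,c)
print(arm.read_time(),arm.read_tool_pos(),arm.read_eef_rot())
E
```

```text
pics
side {'fx': 510.03872299231557, 'fy': 510.03872299231557, 'cx': 311.40611785720637, 'cy': 198.31480068176492, 'R': array([[-0.93169105, -0.36312735, -0.00950313],
       [-0.24588523,  0.6497029 , -0.71932371],
       [ 0.26738032, -0.66785078, -0.69461003]]), 't': array([0.47902349, 0.19932097, 1.15403269])}
top {'fx': 445.0367756192245, 'fy': 445.0367756192245, 'cx': 320.37612086526104, 'cy': 197.79685560569052, 'R': array([[ 0.0187328 , -0.99981139, -0.00512574],
       [-0.99464879, -0.01811461, -0.10171353],
       [ 0.1016015 ,  0.00700369, -0.99480052]]), 't': array([0.01291728, 0.50247043, 1.3692626 ])}
wrist {'fx': 337.91790305079684, 'fy': 337.91790305079684, 'cx': 321.3072809389244, 'cy': 205.3742733224595, 'T_tool_cam': array([[ 1.12670764e-03, -9.63222503e-01, -2.68702697e-01,
         6.71806163e-02],
       [ 9.99998815e-01,  8.03329443e-04,  1.31342674e-03,
        -1.48286655e-04],
       [-1.04926541e-03, -2.68703859e-01,  9.63222267e-01,
        -6.88644314e-02],
       [ 0.00000000e+00,  0.00000000e+00,  0.00000000e+00,
         1.00000000e+00]])}
0.15 [ 0.29236024 -0.58004971  0.30298699] [ 9.72871048e-01  2.31345957e-01 -2.35172745e-04 -9.57728974e-04]
```

View pics/top0.png

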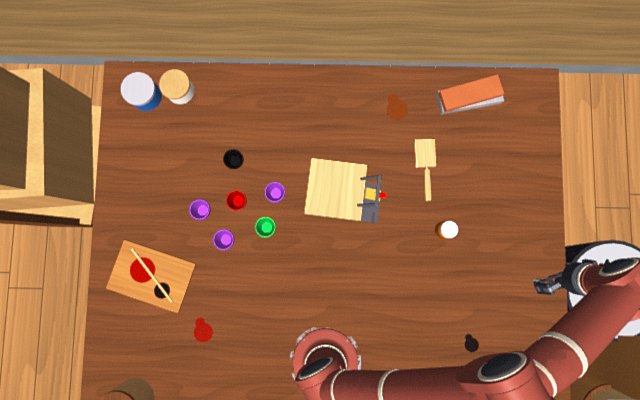

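View pics/side0.png

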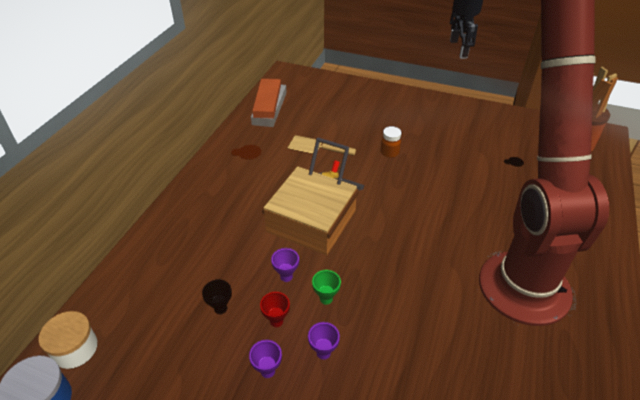

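```bash
cat > h.py <<'E'
import numpy as np, cv2
from station import arm, snapshot, camera_info, ticket
from scipy.spatial.transform import Rotation as Ro
def cam(n, pose=None):
    c=camera_info(n); K=np.array([[c['fx'],0,c['cx']],[0,c['fy'],c['cy']],[0,0,1]])
    if n=='wrist':
        p,q=pose; T=np.eye(4); T[:3,:3]=Ro.from_quat(q).as_matrix(); T[:3,3]=p
        M=np.linalg.inv(T@c['T_tool_cam']); return K,M[:3,:3],M[:3,3]
    return K,np.array(c['R']),np.array(c['t'])
def ray(C,px):
    K,R,t=C; d=R.T@np.linalg.inv(K)@[px[0],px[1],1.]; return -R.T@t,d/np.linalg.norm(d)
def onz(C,px,z):
    o,d=ray(C,px); return o+d*(z-o[2])/d[2]
def tri(obs):
    A=np.zeros((3,3));b=np.zeros(3);L=[ray(*o) for o in obs]
    for o,d in L: P=np.eye(3)-np.outer(d,d); A+=P;b+=P@o
    X=np.linalg.solve(A,b); return X,[round(1e3*np.linalg.norm(np.cross(X-o,d)),1) for o,d in L]
def proj(C,X): K,R,t=C; u=K@(R@np.asarray(X)+t); return u[:2]/u[2]
def hsv(im): return cv2.cvtColor(im,cv2.COLOR_BGR2HSV)
def red(im,s=190,v=90):
    H=hsv(im); return (((H[...,0]<6)|(H[...,0]>174))&(H[...,1]>s)&(H[...,2]>v)).astype(np.uint8)
def blobs(m,amin=8):
    n,l,s,c=cv2.connectedComponentsWithStats(m); return [(s[i,:5].tolist(),c[i].round(1).tolist()) for i in range(1,n) if s[i,4]>=amin],l
def wsnap():
    p=(np.array(arm.read_tool_pos()),np.array(arm.read_eef_rot())); im=snapshot('wrist'); return im,cam('wrist',p)
np.set_printoptions(precision=4,suppress=True)
E
python3 - <<'E'
from h import *
T=cv2.imread('pics/top0.png');S=cv2.imread('pics/side0.png')
for n,im in(('top',T),('side',S)):
    print(n,[b for b in blobs(red(im,170,60))[0]])
H=hsv(T); print(H[190,335],H[195,370],T[195,370])
m=((H[...,0]>10)&(H[...,0]<28)&(H[...,2]>150)&(H[...,1]<150)).astype(np.uint8)
m[:, :290]=0; m[:,400:]=0; m[:140]=0; m[235:]=0
cs=cv2.findContours(m,0,1)[0]; c=max(cs,key=cv2.contourArea); print(cv2.contourArea(c))
r=cv2.minAreaRect(c); C=cam('top'); 
for p in cv2.boxPoints(r): print(p,onz(C,p,.088))
out=np.hstack([cv2.resize(T[145:240,290:400],None,fx=3.6,fy=3.6,interpolation=2),cv2.resize(S[125:220,255:365],None,fx=3.6,fy=3.6,interpolation=2)])
cv2.imwrite('pics/crop1.png',out)
E
```

```text
top [([226, 190, 20, 20, 320], [235.7, 199.9]), ([379, 192, 8, 6, 40], [382.6, 194.7]), ([141, 258, 14, 16, 91], [148.8, 264.2]), ([130, 260, 21, 22, 282], [138.8, 272.0]), ([194, 318, 19, 24, 342], [202.4, 330.4])]
side [([588, 8, 6, 7, 17], [590.8, 11.2]), ([588, 15, 6, 5, 12], [591.2, 17.1]), ([589, 44, 5, 4, 8], [590.4, 46.0]), ([332, 160, 8, 12, 64], [335.3, 165.7]), ([572, 180, 5, 6, 8], [574.8, 182.8]), ([547, 183, 6, 5, 11], [549.5, 185.5]), ([597, 215, 8, 6, 15], [600.9, 217.9]), ([600, 220, 7, 5, 10], [602.8, 222.3]), ([594, 228, 6, 5, 8], [596.4, 229.8]), ([502, 252, 6, 4, 8], [504.2, 253.5]), ([555, 253, 5, 5, 8], [557.1, 255.4]), ([497, 257, 5, 7, 13], [498.9, 260.1]), ([548, 263, 4, 5, 9], [549.8, 264.9]), ([553, 273, 4, 4, 8], [554.8, 275.1]), ([552, 279, 8, 5, 13], [556.3, 280.8]), ([563, 279, 5, 8, 13], [564.7, 282.5]), ([551, 285, 6, 4, 10], [553.6, 286.0]), ([501, 288, 4, 6, 9], [502.3, 290.2]), ([260, 291, 30, 37, 770], [274.9, 306.9]), ([547, 293, 12, 12, 28], [551.9, 297.9]), ([568, 293, 4, 5, 8], [569.1, 295.0]), ([541, 298, 6, 5, 8], [543.6, 299.5])]
[ 22 100 250] [ 25 176 248] [ 77 217 248]
3132.0
[303.1385 213.8923] [0.4466 0.0723 0.088 ]
[310.2462 157.0308] [0.619  0.0547 0.088 ]
[368.4615 164.3077] [ 0.5999 -0.1213  0.088 ]
[361.3539 221.1692] [ 0.4281 -0.1015  0.088 ]
```

View pics/crop1.png

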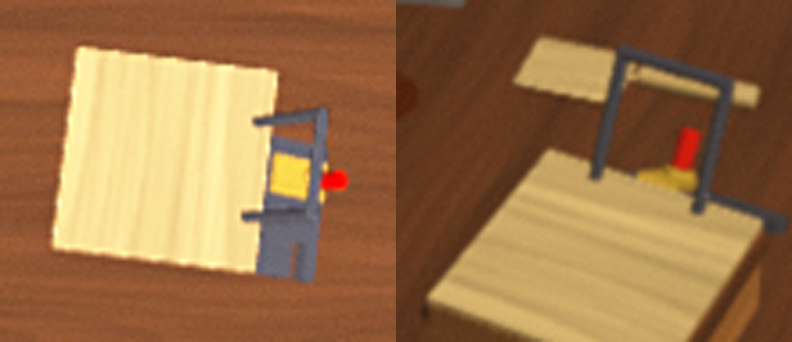

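```bash
cat >> h.py <<'E'
def boxT(c,yaw):
    T=np.eye(4); T[:3,:3]=Ro.from_euler('z',yaw).as_matrix(); T[:2,3]=c; return T
a=np.radians(35)
DB=np.eye(4); DB[:3,:3]=np.array([[np.cos(a),0,-np.sin(a)],[0,1,0],[np.sin(a),0,np.cos(a)]]); DB[:3,3]=[-.122,0,.058]
RTD=np.diag([-1.,1,-1])   # tool axes in dock frame
def dockpose(D,p,back=0):   # TCP pose with grasp point at dock-frame p, backed off along axis
    P=np.array(p,float)+[0,0,.054+back]; return D[:3,:3]@P+D[:3,3], Ro.from_matrix(D[:3,:3]@RTD).as_quat()
E
python3 - <<'E'
from h import *
T=cv2.imread('pics/top0.png');S=cv2.imread('pics/side0.png'); Ct,Cs=cam('top'),cam('side')
X,e=tri([(Ct,(382.6,194.7)),(Cs,(335.3,165.7))]); print('pin grip',X,e)
# red cup: rim circle in top
m=blobs(red(T,170,60))[1]
X2,e=tri([(Ct,(235.7,199.9)),(Cs,(274.9,304))]); print('cup_red',X2,e, onz(Ct,(235.7,199.9),.066))
B=boxT([.5234,-.024],np.radians(83.9)); D=B@DB
print('box->grip',np.linalg.inv(B)@np.r_[X,1],'dock frame',np.linalg.inv(D)@np.r_[X,1], 'bore',D[:3,3])
for p,b in [((0,0,.034),.1),((0,0,.034),0),((0,0,.09),0),((0,.066,.09),0),((0,.066,.028),0)]:
    P,q=dockpose(D,p,b); print(P,arm.ik(P,q))
for y in (0,.15):
    g=B@[-.117,-y,.168,1]; 
    for w in (0,np.pi):
        R=B[:3,:3]@Ro.from_euler('z',w).as_matrix()@np.array([[0,1,0],[1,0,0],[0,0,-1.]]); print(g[:3],arm.ik(g[:3]+[0,0,.054],Ro.from_matrix(R).as_quat()))
E
```

```text
pin grip [ 0.5103 -0.1664  0.0725] [np.float64(0.0), np.float64(0.0)]
cup_red [0.4864 0.2804 0.0604] [np.float64(1.0), np.float64(1.0)] [0.4869 0.2796 0.066 ]
box->grip [-0.143  -0.0021  0.0725  1.    ] dock frame [-0.0088 -0.0021  0.0239  1.    ] bore [ 0.5104 -0.1453  0.058 ]
[ 0.499  -0.2525  0.212 ] [ 0.4102  0.7451  0.3852  1.6672 -0.7648  1.3073 -2.0826]
[ 0.5051 -0.1955  0.1301] [ 0.3738  0.8223  0.2943  1.7944 -0.8583  1.0977 -2.0131]
[ 0.5017 -0.2274  0.176 ] [ 0.3922  0.7752  0.3488  1.729  -0.8022  1.2141 -2.0537]
[ 0.436  -0.2204  0.176 ] [ 0.4422  0.7131  0.3399  1.8913 -0.7824  1.1435 -1.9538]
[ 0.4398 -0.1851  0.1252] [ 0.4298  0.7745  0.2664  1.9659 -0.8629  1.0047 -1.8977]
[ 0.511  -0.1403  0.168 ] [ 0.6522  0.6097 -0.658   1.8576  0.4889  0.8413  1.2109]
[ 0.511  -0.1403  0.168 ] [ 0.1812  0.5312  0.0679  1.8723 -0.051   0.7397 -1.3997]
[ 0.6601 -0.1563  0.168 ] [ 0.5389  0.8169 -0.6567  1.4147  0.5264  1.0882  1.2544]
[ 0.6601 -0.1563  0.168 ] [ 0.1466  0.7377  0.0989  1.43   -0.0802  0.9777 -1.4125]
```

```bash
python3 - <<'E'
from h import *; import pickle
B=boxT([.5234,-.024],np.radians(83.9)); D=B@DB
V=[]
for i,y in enumerate((0.085,-0.01)):
    P,q=dockpose(D,(-.01,y,.034),.11)
    (arm.movep if i==0 else arm.line_to)(*((P,q) if i==0 else (P,.2)))
    arm.pause(.15)
    p=(np.array(arm.read_tool_pos()),np.array(arm.read_eef_rot())); im=snapshot('wrist'); V.append((im,p)); cv2.imwrite(f'pics/w{i}.png',im)
pickle.dump(V,open('v.pkl','wb')); print(arm.read_time(), arm.read_ft_force())
cv2.imwrite('pics/w01.png',np.vstack([cv2.resize(V[0][0],(480,300)),cv2.resize(V[1][0],(480,300))]))
E
```

```text
2.85 [ 0.5235 -1.5868 -0.1168]
```

View pics/w01.png

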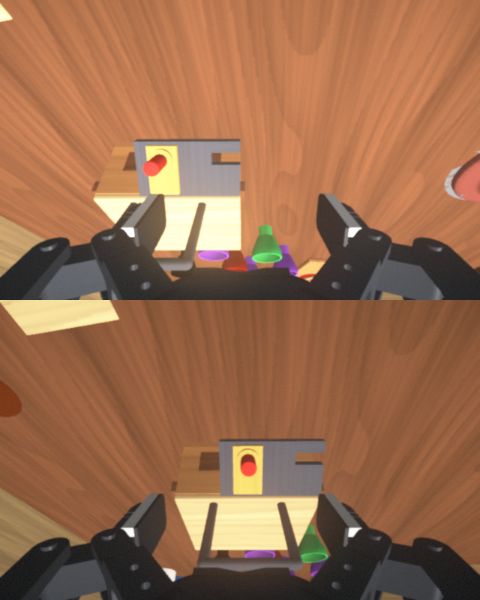

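```bash
python3 - <<'E'
from h import *; import pickle
V=pickle.load(open('v.pkl','rb'))
o=[]
for (im,p),(x0,y0) in zip(V,((170,175),(280,175))):
    c=im[y0:y0+95,x0:x0+165]; o.append(cv2.resize(c,None,fx=4.6,fy=3.1*1.0,interpolation=cv2.INTER_NEAREST))
    H=hsv(im)
cv2.imwrite('pics/w2.png',np.vstack(o))
for (im,p),pts in zip(V,([(290,240),(200,215),(207,220),(305,209)],[(400,240),(312,245),(331,220),(410,210)])):
    print([(im[y,x].tolist(),hsv(im)[y,x].tolist()) for x,y in pts], [b for b in blobs(red(im,150,100))[0]])
E
```

```text
[([161, 162, 172], [3, 16, 172]), ([54, 69, 226], [3, 194, 226]), ([81, 100, 255], [3, 174, 255]), ([92, 143, 207], [13, 142, 207])] [([191, 207, 31, 27, 533], [205.7, 220.4]), ([301, 349, 29, 13, 173], [318.0, 357.3]), ([400, 366, 21, 5, 52], [409.3, 367.7])]
[([118, 116, 122], [170, 13, 122]), ([118, 223, 249], [24, 134, 249]), ([68, 82, 254], [2, 187, 254]), ([71, 108, 157], [13, 140, 157])] [([322, 207, 20, 28, 403], [331.0, 221.1])]
```

View pics/w2.png

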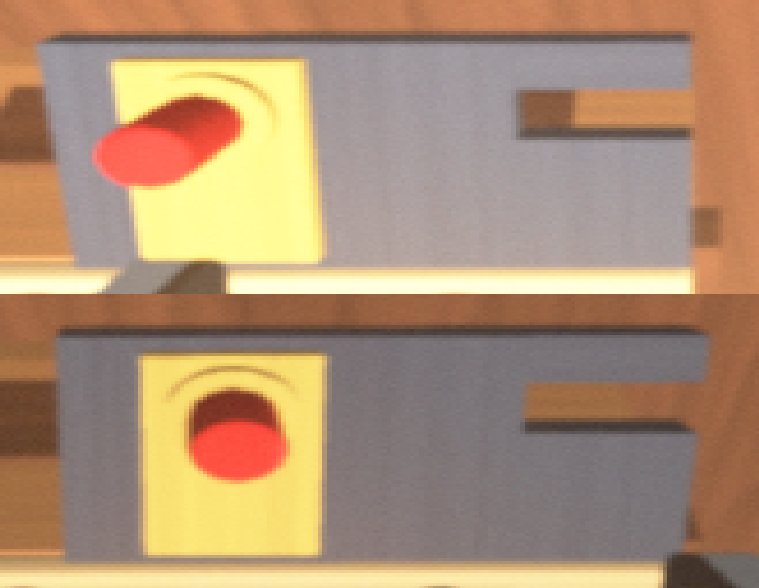

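```bash
python3 - <<'E'
from h import *; import pickle
V=pickle.load(open('v.pkl','rb')); CA,CB=[cam('wrist',p) for _,p in V]
B=boxT([.5234,-.024],np.radians(83.9)); D=B@DB
fa=lambda u,v:(170+u/4.6-.5,175+v/3.1-.5); fb=lambda u,v:(280+u/4.6-.5,175+(v-294.5)/3.1-.5)
F={'TL':((-20,-31,0),(45,42),(60,337)),'TR':((-20,85,0),(691,42),(709,337)),'nct':((-7,53,0),(518,91),(525,383)),'not':((-7,85,0),(691,91),(707,383)),
'ncb':((7,53,0),(518,138),(525,432)),'nob':((7,85,0),(691,138),(697,432)),'grip':((0,0,41),(143,157),(238,451))}
M=[];W=[]
for k,(m,u,v) in F.items():
    X,e=tri([(CA,fa(*u)),(CB,fb(*v))]); print(k,X,e,'dock mm',1e3*(np.linalg.inv(D)@np.r_[X,1])[:3],m); M.append(m);W.append(X)
M=np.array(M)/1e3;W=np.array(W)
# fit box pose: planar yaw + xyz (dock tilt known)
from scipy.optimize import least_squares
def f(s):
    b=boxT(s[:2],s[2]);b[2,3]=s[3]; d=b@DB; return ((M@d[:3,:3].T+d[:3,3])-W).ravel()
r=least_squares(f,[.5234,-.024,1.464,0]); print(r.x,np.degrees(r.x[2]),1e3*f(r.x).reshape(-1,3))
s=r.x; b=boxT(s[:2],s[2]); b[2,3]=s[3]; Ct=cam('top')
# predicted pixels in top: lid corners, grip
for p in [(-.085,-.085,.088),(-.085,.085,.088),(.085,.085,.088),(.085,-.085,.088)]: print(proj(Ct,(b@[*p,1])[:3]))
g=(b@DB@[0,0,.026,1])[:3]; print('grip mid',g,proj(Ct,g),proj(cam('side'),g))
E
```

```text
TL [ 0.5403 -0.1612  0.0436] [np.float64(0.0), np.float64(0.0)] dock mm [-18.5737 -31.348   -4.5797] (-20, -31, 0)
TR [ 0.425  -0.15    0.0447] [np.float64(0.2), np.float64(0.2)] dock mm [-18.873   84.4631  -3.0272] (-20, 85, 0)
nct [ 0.4577 -0.1408  0.0505] [np.float64(0.3), np.float64(0.3)] dock mm [-5.1997 52.9374 -5.5068] (-7, 53, 0)
not [ 0.4259 -0.1411  0.0536] [np.float64(0.2), np.float64(0.2)] dock mm [-6.461  84.4694 -0.7998] (-7, 85, 0)
ncb [ 0.4586 -0.1325  0.0604] [np.float64(0.0), np.float64(0.0)] dock mm [ 7.3349 52.9382 -2.1488] (7, 53, 0)
nob [ 0.4273 -0.1287  0.0601] [np.float64(0.1), np.float64(0.1)] dock mm [ 7.516  84.4549 -2.6738] (7, 85, 0)
grip [ 0.5086 -0.1682  0.0889] [np.float64(0.1), np.float64(0.1)] dock mm [-1.1153 -0.5749 38.5078] (0, 0, 41)
[ 0.5233 -0.0214  1.4705 -0.0021] 84.25190281125062 [[-0.0286 -1.0369  0.8285]
 [-0.1693 -0.5962 -0.2717]
 [ 0.0479 -2.4069  1.3734]
 [-0.0412  1.1592 -1.7589]
 [ 0.3107  0.709  -0.5368]
 [-0.2378  0.1179 -0.2106]
 [ 0.1182  2.0541  0.5762]]
[366.1314 164.5821]
[359.9474 220.4812]
[303.3691 213.7382]
[310.2567 158.0456]
grip mid [ 0.5095 -0.1576  0.0772] [379.906  194.7014] [334.5117 166.4241]
```

```bash
cat >> h.py <<'E'
B=boxT([.5233,-.0222],1.4705); B[2,3]=-.001; D=B@DB
def st(m=''): print(m,'t',round(arm.read_time(),2),'ft',np.array(arm.read_ft_force()).round(1),'open',round(arm.read_opening(),3),'ff',arm.read_finger_force(),'dock grasp mm',1e3*(np.linalg.inv(D)@np.r_[np.array(arm.read_tool_pos())+Ro.from_quat(arm.read_eef_rot()).as_matrix()[:,2]*.054,1])[:3])
E
python3 - <<'E'
from h import *
arm.move_gripper(.55,60)
P,q=dockpose(D,(-.001,-.0005,.034),.05); arm.line_to(P,.2,q); st('pre')
P,q=dockpose(D,(-.001,-.0005,.034)); arm.line_to(P,.12); st('at')
cv2.imwrite('pics/g1.png',snapshot('wrist'))
arm.move_gripper(0.,60); st('grip')
P,q=dockpose(D,(-.001,-.0005,.045)); arm.line_to(P,.08); st('up11')
P,q=dockpose(D,(-.001,-.0005,.088)); arm.line_to(P,.12); arm.pause(.15); st('out')
im,C=wsnap(); cv2.imwrite('pics/g2.png',im)
o=cv2.resize(im[150:400,120:520],None,fx=1.9,fy=1.9)
cv2.imwrite('pics/g2c.png',o)
E
```

```text
pre t 3.78 ft [ 0.9 -1.2  1. ] open 0.548 ff 0.0 dock grasp mm [-1.3304 -0.8046 84.4284]
at t 4.35 ft [ 0.6 -0.7  0.2] open 0.554 ff 0.0 dock grasp mm [-1.7106 -0.9615 34.9292]
grip t 4.8 ft [-0.7 -2.4  4.4] open 0.168 ff 58.41680467128754 dock grasp mm [-1.3396 -0.8963 34.9949]
up11 t 5.08 ft [-0.1 -0.1 -1.3] open 0.16 ff 58.44775915145874 dock grasp mm [-1.1983 -0.6165 45.5117]
out t 5.74 ft [ 0.2 -1.1 -0.2] open 0.164 ff 58.5153990983963 dock grasp mm [-0.464  -0.0882 86.7682]
```

View pics/g2c.png

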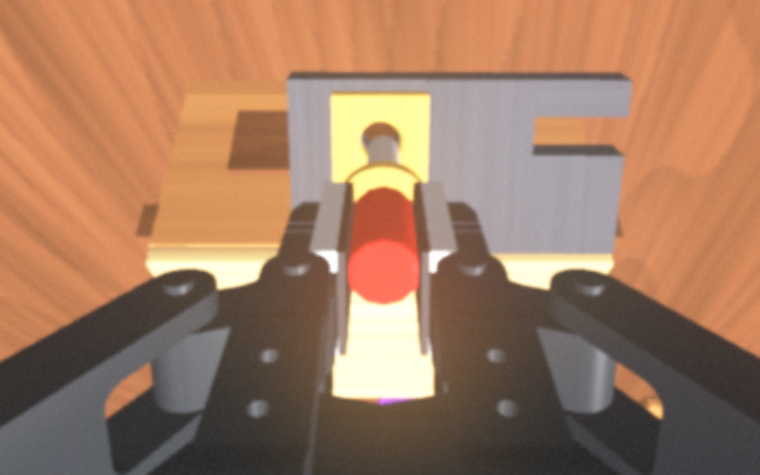

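```bash
python3 - <<'E'
from h import *
P,q=dockpose(D,(0,.066,.089)); arm.line_to(P,.15); 
P,q=dockpose(D,(0,.066,.079)); arm.line_to(P,.1); arm.pause(.15); st('over')
im,C=wsnap(); cv2.imwrite('pics/g3.png',im)
for p in [(-7,53,0),(7,53,0),(-7,85,0),(7,85,0),(-20,85,0),(-20,-31,0),(0,66,0),(0,66,5)]: print(p,proj(C,(D@[*(np.array(p)/1e3),1])[:3]))
cv2.imwrite('pics/g3c.png',cv2.resize(im[150:290,220:420],None,fx=4,fy=4,interpolation=2))
E
```

```text
over t 6.78 ft [ 0.5 -0.2 -0. ] open 0.161 ff 58.52141797542572 dock grasp mm [-0.125  65.5741 79.0537]
(-7, 53, 0) [299.8415 214.3692]
(7, 53, 0) [300.1792 235.4003]
(-7, 85, 0) [350.9744 214.4395]
(7, 85, 0) [350.4247 235.4666]
(-20, 85, 0) [351.5025 194.2381]
(-20, -31, 0) [162.9875 193.9688]
(0, 66, 0) [320.6044 225.0045]
(0, 66, 5) [320.5921 227.6199]
```

View pics/g3c.png

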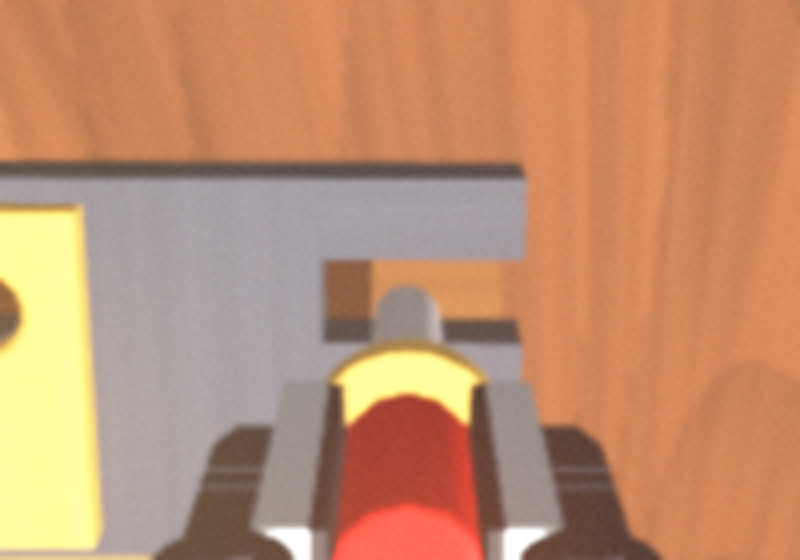

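```bash
python3 - <<'E'
from h import *
x=-.0009
for z,v in((.079,.05),(.069,.06),(.050,.1),(.0295,.08)):
    P,q=dockpose(D,(x,.066,z)); arm.line_to(P,v); st(z)
arm.pause(.1); st('down')
arm.move_gripper(.5); arm.pause(.1); st('rel')
P,q=dockpose(D,(x,.066,.085)); arm.line_to(P,.15); arm.pause(.1)
im,C=wsnap(); cv2.imwrite('pics/g4.png',im); cv2.imwrite('pics/g4c.png',cv2.resize(im[150:290,180:440],None,fx=3,fy=3,interpolation=2)); st('back')
for p in ((0,66,35),(0,66,5)): print(proj(C,(D@[*(np.array(p)/1e3),1])[:3]))
print(blobs(red(im,150,100))[0])
E
```

```text
0.079 t 7.08 ft [ 1.  -0.2 -0.4] open 0.165 ff 58.52114796638489 dock grasp mm [-1.0653 65.9714 79.1766]
0.069 t 7.4 ft [0.3 0.7 0.3] open 0.16 ff 58.533716797828674 dock grasp mm [-0.5368 66.278  68.2779]
0.05 t 7.74 ft [ 0.6 -0.7 -0.2] open 0.164 ff 58.643701672554016 dock grasp mm [-0.7913 66.2063 49.5725]
0.0295 t 8.15 ft [ 0.3 -0.4 -0.4] open 0.167 ff 59.030996561050415 dock grasp mm [-0.9636 66.1301 28.9072]
down t 8.25 ft [ 1.2  1.2 -1.2] open 0.162 ff 59.02999520301819 dock grasp mm [-0.8768 66.195  28.978 ]
rel t 8.74 ft [-0.2 -0.  -0.4] open 0.501 ff 0.0 dock grasp mm [-0.8885 65.9728 29.5408]
back t 9.41 ft [0.1 0.1 0.3] open 0.497 ff 0.0 dock grasp mm [-0.2082 66.4826 83.6402]
[318.7132 242.8853]
[318.9482 224.9925]
[([307, 213, 28, 38, 803], [320.6, 232.1])]
```

View pics/g4c.png

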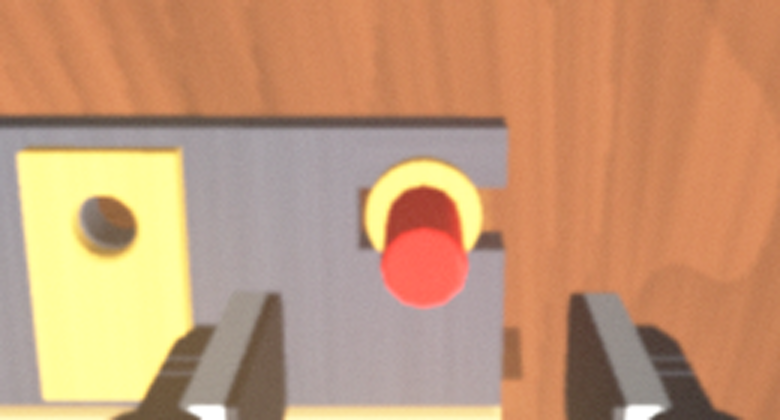

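```bash
cat >> h.py <<'E'
QL=Ro.from_matrix(B[:3,:3]@np.array([[0,-1,0],[-1,0,0],[0,0,-1.]])).as_quat()
def boxp(x,y,z): return (B@[x,y,z+.054,1])[:3]
E
python3 - <<'E'
from h import *
for a,b in (((379.7,176.1),(317.8,138.9)),((377.5,203.9),(347.8,147.8))):
    X,e=tri([(cam('top'),a),(cam('side'),b)]); print(X,e,1e3*(np.linalg.inv(B)@np.r_[X,1])[:3])
P,q=dockpose(D,(-.03,.06,.15)); arm.line_to(P,.25); st()
p=boxp(-.117,0,.235); print(arm.ik(p,QL)); arm.movep(p,QL); arm.pause(.1)
im,C=wsnap(); cv2.imwrite('pics/l1.png',im); cv2.imwrite('pics/l1c.png',cv2.resize(im[100:400],(640,300))); st('above')
for y in (-.04,.04): print(proj(C,(B@[-.117,y,.168,1])[:3]))
E
```

```text
[ 0.5524 -0.1457  0.1648] [np.float64(0.4), np.float64(0.4)] [-119.9915  -41.3072  165.7642]
[ 0.4723 -0.1405  0.1627] [np.float64(1.5), np.float64(1.5)] [-122.7748   38.9123  163.6803]
 t 9.84 ft [ 0.3  1.3 -0.4] open 0.497 ff 0.0 dock grasp mm [-30.3072  60.1447 149.8906]
[ 0.0816  0.4517  0.2078  1.7973 -0.1148  0.9043 -1.3309]
above t 10.65 ft [0.4 0.2 0.4] open 0.502 ff 0.0 dock grasp mm [103.4145   1.4256 142.014 ]
[318.2722 158.7022]
[318.7914 287.3752]
```

View pics/l1c.png

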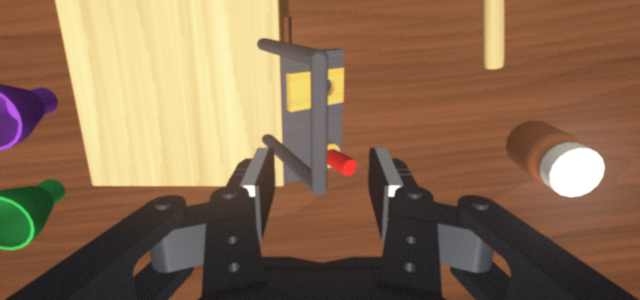

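```bash
python3 - <<'E'
from h import *
arm.line_to(boxp(-.117,0,.168),.15); st('at')
arm.move_gripper(0.,50); st('grip')
arm.line_to(boxp(-.117,-.075,.168),.15); st('half')
arm.line_to(boxp(-.117,-.149,.168),.12); arm.pause(.1); st('open')
print((np.linalg.inv(B)@np.r_[arm.read_tool_pos(),1]))
arm.move_gripper(.5); arm.line_to(boxp(-.117,-.149,.24),.25); st('up')
# look from above box
p=boxp(0.02,.06,.26); print(arm.ik(p,QL)); arm.movep(p,QL); arm.pause(.15)
im,C=wsnap(); cv2.imwrite('pics/b1.png',im); st()
T=snapshot('top');cv2.imwrite('pics/top2.png',T); print(blobs(red(im,170,60),50)[0],blobs(red(T,170,60),50)[0])
cv2.imwrite('pics/b1c.png',np.hstack([cv2.resize(im,(448,280)),cv2.resize(T[120:260,220:400],(352,280),interpolation=2)]))
E
```

```text
at t 11.25 ft [0.3 1.  0.1] open 0.499 ff 0.0 dock grasp mm [66.395  -0.1671 87.7762]
grip t 11.66 ft [-0.3  1.7  4.6] open 0.094 ff 48.95829677581787 dock grasp mm [68.2465 -0.7499 87.7824]
half t 12.31 ft [2.2 0.9 5.5] open 0.095 ff 49.0039336681366 dock grasp mm [ 67.961  -76.8898  88.0584]
open t 13.18 ft [1.7 0.4 5.1] open 0.097 ff 49.033241271972656 dock grasp mm [  67.7339 -149.9197   88.2425]
[-0.1171 -0.1497  0.2231  1.    ]
up t 14.04 ft [-0.9  0.1 -0.1] open 0.505 ff 0.0 dock grasp mm [ 109.0312 -149.2624  147.3264]
[-0.2167  0.3249  0.2161  1.9254 -0.0875  0.9002 -1.6282]
 t 15.22 ft [0.1 0.1 0.1] open 0.502 ff 0.0 dock grasp mm [231.3764  58.9064  84.185 ]
[([303, 102, 66, 68, 3461], [335.4, 135.0]), ([0, 161, 91, 63, 4169], [40.4, 189.9]), ([467, 185, 37, 21, 574], [485.7, 194.7])] [([226, 190, 20, 20, 322], [235.7, 199.9]), ([130, 259, 21, 24, 286], [138.8, 272.1]), ([141, 258, 14, 16, 95], [148.9, 264.2]), ([194, 318, 19, 24, 340], [202.4, 330.5])]
```

View pics/b1c.png

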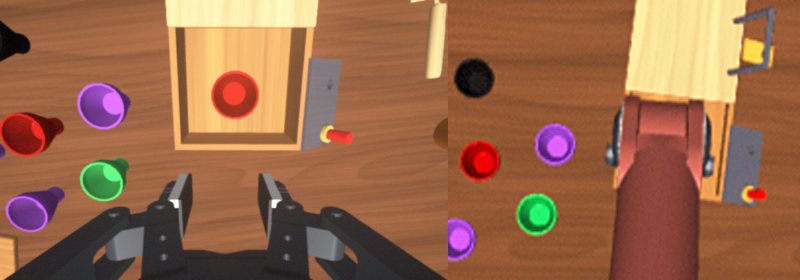

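```bash
cat >> h.py <<'E'
def rim(im,C,near,z,mask=None):
    m=red(im,150,50) if mask is None else mask; n,l=cv2.connectedComponents(m)
    bs=[c for c in cv2.findContours(m,0,1)[0] if cv2.contourArea(c)>100]
    c=min(bs,key=lambda c:np.linalg.norm(c.reshape(-1,2).mean(0)-near)); c=cv2.convexHull(c).reshape(-1,2)
    pts=np.array([onz(C,p,z)[:2] for p in c]); 
    from scipy.optimize import least_squares
    s=least_squares(lambda s:np.hypot(*(pts-s[:2]).T)-s[2],[*pts.mean(0),.03],loss='soft_l1',f_scale=.001).x
    e=cv2.fitEllipse(c.astype(np.float32)); return s,e[0]
E
python3 - <<'E'
from h import *; import pickle
im,C1=wsnap(); s1,e1=rim(im,C1,(335,135),.073); print(s1,e1,1e3*(np.linalg.inv(B)@[*s1[:2],.073,1]))
b=(np.linalg.inv(B)@[*s1[:2],.073,1]); p=boxp(b[0],b[1]+.0,.20); arm.movep(p,QL); arm.pause(.15)
im,C2=wsnap(); cv2.imwrite('pics/b2.png',im); near=proj(C2,[*s1[:2],.073]); s2,e2=rim(im,C2,near,.073); print(near,s2,e2,1e3*(np.linalg.inv(B)@[*s2[:2],.073,1]))
print(tri([(C1,e1),(C2,e2)])); st()
T=cv2.imread('pics/top0.png'); S=cv2.imread('pics/side0.png')
print('red top',rim(T,cam('top'),(235.7,200),.066))
for q in (QL,):
  for xy in ((.4869,.28),): print(arm.ik([*xy,.25],q))
E
```

```text
[ 0.511  -0.0154  0.0297] (335.8342590332031, 134.74916076660156) [   5.5474   12.9121   74.     1000.    ]
[321.127  202.7381] [ 0.5113 -0.0154  0.0301] (321.0731506347656, 201.11473083496094) [   5.5608   12.577    74.     1000.    ]
(array([ 0.5116, -0.0155,  0.0706]), [np.float64(0.1), np.float64(0.1)])
 t 15.93 ft [ 0.7  0.4 -0.1] open 0.504 ff 0.0 dock grasp mm [187.004   12.8384  43.9061]
red top (array([0.4868, 0.2792, 0.0305]), (235.85348510742188, 199.9041748046875))
[-0.6893  0.5426  0.198   1.7577 -0.135   0.8545 -2.1013]
```

```bash
python3 - <<'E'
from h import *
o=[]
for i,(dx,z) in enumerate(((-.03,.26),(0,.20))):
    arm.movep([.4868+dx,.2792,z+.054],QL); arm.pause(.15)
    im,C=wsnap(); cv2.imwrite(f'pics/r{i}.png',im); s,e=rim(im,C,proj(C,[.4868,.2792,.066]),.066); print(s,e); o.append((C,e))
print(tri(o)); st()
E
```

```text
[0.4869 0.281  0.0305] (313.0301208496094, 153.3731231689453)
[0.4877 0.281  0.0304] (319.1877746582031, 198.10195922851562)
(array([0.4868, 0.2812, 0.059 ]), [np.float64(0.0), np.float64(0.0)])
 t 17.88 ft [ 0.7  1.5 -0.3] open 0.497 ff 0.0 dock grasp mm [ 426.1971   66.3662 -121.6128]
```

```bash
python3 - <<'E'
from h import *
c=[.5112,-.0154]
arm.movep([*c,.20+.054],QL); arm.move_gripper(1.0,30); st()
arm.line_to([*c,.068+.054],.15); st('at')
arm.move_gripper(0.,30); st('grip')
arm.line_to([*c,.105+.054],.1); arm.pause(.1); st('lift')
arm.line_to([*c,.21+.054],.2); arm.pause(.1); st('high')
im,C=wsnap(); cv2.imwrite('pics/c1.png',im); S=snapshot('side'); cv2.imwrite('pics/s2.png',S)
cv2.imwrite('pics/c1c.png',np.hstack([cv2.resize(im,(448,280)),cv2.resize(S[60:260,220:420],(280,280),interpolation=2)]))
E
```

```text
t 19.51 ft [-0.2  0.5 -0.2] open 0.999 ff 0.0 dock grasp mm [186.6491  12.7087  43.8222]
at t 20.54 ft [-0.5  0.7  0.5] open 1.004 ff 0.0 dock grasp mm [111.0896  12.0884 -63.583 ]
grip t 20.9 ft [-0.9 -0.2  5.7] open 0.708 ff 31.851465679487774 dock grasp mm [111.6196  11.8983 -63.2076]
lift t 21.52 ft [-0.2  0.1 -1.3] open 0.707 ff 32.65304240398564 dock grasp mm [131.6803  13.3521 -34.4054]
high t 22.29 ft [ 0.4 -0.2 -0.6] open 0.705 ff 32.67839879258872 dock grasp mm [191.2083  13.9928  50.7186]
```

View pics/c1c.png

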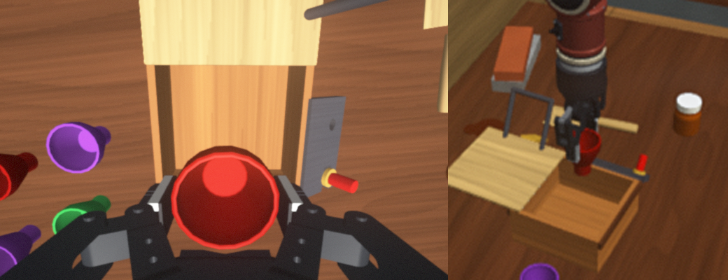

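```bash
python3 - <<'E'
from h import *
im,C=wsnap(); g=np.array(arm.read_tool_pos())-[0,0,.054]
s,e=rim(im,C,(322,280),g[2]+.006); off=s[:2]-g[:2]; print('off',off,s,g)
off=np.clip(off,-.004,.004); t=np.array([.4875,.2808])-off
for f in (.5,):
    m=(np.array([.5112,-.0154])+t)/2; arm.movep([*m,.22+.054],QL)
arm.movep([*t,.20+.054],QL); arm.pause(.1)
arm.line_to([*t,.125+.054],.2); arm.pause(.1); st('above')
im,C=wsnap(); cv2.imwrite('pics/n1.png',im); S=snapshot('side'); cv2.imwrite('pics/s3.png',S); T=snapshot('top')
print(np.array(arm.read_tool_pos())-[*t,.179])
cv2.imwrite('pics/n1c.png',np.hstack([cv2.resize(S[230:380,200:350],(450,450),interpolation=2),cv2.resize(T[150:250,190:290],(350,450),interpolation=2)]))
E
```

```text
off [ 0.0009 -0.0005] [ 0.5115 -0.0159  0.0303] [ 0.5106 -0.0154  0.2087]
above t 24.47 ft [ 0.1 -0.6 -1.1] open 0.705 ff 32.73840910121635 dock grasp mm [ 384.4394   65.3516 -184.1014]
[0.0007 0.0003 0.0014]
```

View pics/n1c.png

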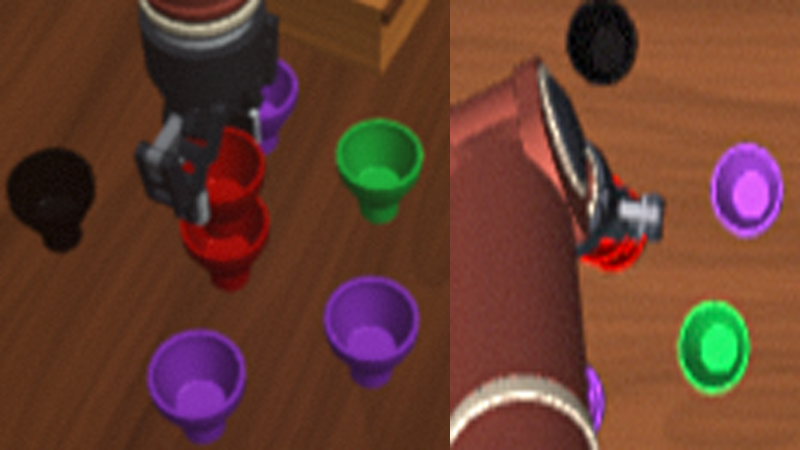

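The held red cup (side crop 233,170) hangs upright right above the standing red cup (225,245). Fingers clear the neighbours. Lowering with force checks.

```bash
python3 - <<'E'
from h import *
t=np.array([.4875-.0009,.2808+.0005])
for z,v in((.105,.08),(.096,.05),(.092,.03),(.090,.02),(.0885,.02),(.087,.02),(.086,.02)):
    arm.line_to([*t,z+.054],v); f=np.array(arm.read_ft_force()); print(z,f.round(1),np.array(arm.read_tool_pos())-[*t,z+.054])
    if f[2]>3.5 or np.hypot(*f[:2])>5: break
arm.pause(.2); st('down')
arm.move_gripper(.82); arm.pause(.2); st('rel')
arm.line_to([*t,.20+.054],.2); arm.pause(.3)
im,C=wsnap(); cv2.imwrite('pics/n2.png',im)
s,e=rim(im,C,proj(C,[.4875,.2808,.093]),.093); print('nested rim',s,e)
S=snapshot('side'); cv2.imwrite('pics/s4.png',S); st()
cv2.imwrite('pics/n2c.png',np.hstack([cv2.resize(im[100:350,160:480],(448,350)),cv2.resize(S[230:380,200:350],(350,350),interpolation=2)]))
E
```

```text
0.105 [-0.5 -0.5 -0.9] [-0.0002 -0.0001 -0.0005]
0.096 [ 0.   0.4 -0.8] [-0.0002 -0.0001 -0.0003]
0.092 [-0.8  0.1 -0.4] [-0.0001 -0.     -0.0002]
0.09 [-0.2 -0.  -0.1] [-0.0001 -0.     -0.0001]
0.0885 [ 0.6 -0.3 -0.3] [-0. -0. -0.]
0.087 [-1.3 -0.8  6.1] [ 0.0006 -0.      0.0013]
down t 26.58 ft [-1.1 -0.6  6.4] open 0.708 ff 33.26350398448085 dock grasp mm [ 362.297    66.2821 -215.482 ]
rel t 27.04 ft [ 0.9 -0.4 -0.3] open 0.822 ff 0.0 dock grasp mm [ 361.3793   66.974  -216.6547]
nested rim [0.4892 0.2809 0.0314] (319.92138671875, 204.5743865966797)
 t 28.16 ft [-0.8  0.2 -0.2] open 0.822 ff 0.0 dock grasp mm [ 425.8306   67.0818 -124.3605]
```

View pics/n2c.png

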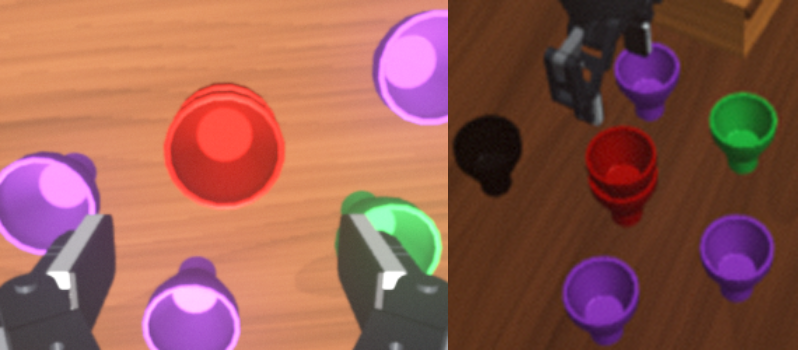

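```bash
python3 - <<'E'
from h import *
S=snapshot('side'); g=(D@[-.002,.066,.020,1])[:3]; print(proj(cam('side'),g),[b for b in blobs(red(S,150,60),30)[0] if b[1][0]<450])
print(ticket.finish_job())
E
```

```text
[357.3079 175.4468] [([384, 0, 75, 46, 1962], [419.6, 15.1]), ([230, 13, 174, 193, 8374], [316.1, 92.9]), ([355, 170, 8, 12, 67], [358.1, 175.4]), ([259, 284, 31, 44, 997], [274.6, 302.8])]
the job is handed in; nothing more can be done
None
```

The job is handed in at about 28 s of the 59 s limit, with no verdict returned: my last measurements showed the pin parked in the notch, the lid about 149 mm open and the red cup nested upright in the standing red cup; I viewed 13 pictures, over the limit of 10.

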